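Dispense a tea tin with the pedal and add it to the column

TASK

Reach in under the clear shelf of the tea-tin dispenser and press its pedal, without straining it, all the way down to its stop so that one tin is pushed out onto the shelf, then let the pedal come all the way up. Take that tin and set it gently, right way up, squarely and flush on top of the column of two tins, the same way round as they are. The next tin stays in the dispenser, and the column, the mug and the bowl stay where they are.

Things in the scene. Friction and masses are not known exactly. Their poses are not given: they have to be found in the camera images.
- dispenser: White and steel tea-tin dispenser, fixed. Origin on the worktop under the centre of its magazine shaft; x axis to its back, shelf and pedal on its -x side, facing the robot. Reaches x -163 to 154, y -65 to 65 mm. Magazine 96 x 70 mm outside, top at z 245, holds two tins on a floor at z 145. A flat shelf stands out in front of it, with the pedal beneath.
- pedal (a joint): Pedal angle, rad: 0 up, 0.30 down at its stop. Hinge line along the dispenser's y at x +20, z 45 mm, 163 mm behind the pad point. Spring returned; takes some 4 to 12 N at the pad, rising, then meets a hard stop. Only the last part of the travel brings the tin clear: its rear then stands 16 mm in front of the magazine.
- pedal_pad (a point): Point on top of the ribbed rubber pedal pad, 10 mm behind its front edge, in the middle of its 84 mm width (pad 48 mm front to back); 20 mm behind the front edge of the shelf above. It stands about 73 mm above the worktop when up and moves down about 49 mm to the stop.
- shelf_edge (a point): Middle of the top of the front edge of the clear plastic shelf: z 145 mm, 8 mm thick, 130 mm wide, x -163 to -48 mm in the dispenser, open at the sides, lip 5 mm high along the front. It overhangs the pedal pad's front edge by 10 mm, so the pedal is reached from the front with the tool leaning back towards the robot, 35 to 45 degrees.
- shelf_mid (a point): Point on top of the clear shelf (z 145 mm) where the centre of a fully pushed-out tin comes to stand, 104 mm in front of the magazine's centre.
- magazine_floor (a point): Centre of the magazine floor (z 145 mm), where the lowest tin stands.
- tin_a: Closed metal tea tin, 80 (x) x 58 (y) x 44 mm (z), plain metal, origin at the centre of its underside, z up. It is the lowest in the magazine, the one that the pedal pushes out. Grasp across its 58 mm width.
- tin_b: Same kind of tin, above tin_a in the magazine; it drops to the magazine floor when the pedal has come up.
- tin_c: Same kind of tin, lower one of the column of two on the worktop; origin at the centre of its underside.
- tin_d: Same kind of tin, upper one of the column; origin at the centre of its underside, its top is 44 mm higher (88 mm above the worktop).
- mug: Yellow mug, 78 mm across, 102 mm tall, a bystander; origin at the centre of its underside.
- bird_bowl: White bowl with a dark rim, 128 mm across, 64 mm tall, near the front edge of the worktop, a bystander; origin at the centre of its underside.
Mind the look-alikes: they are no part of the job. What is shaped like the tin_a but purple is not meant.

How it is judged (in metres and radians):
On the way, in this order (a step that is already met when the one before it is completed fails the run):
1. the pedal is pressed down to its stop (value of joint pedal above 0.285 rad), for 0.1 s.
2. the pedal is up again and the tin stands out on the shelf, the next tin on the magazine floor (value of joint pedal below 0.03 rad and distance between tin_a and shelf_mid below 0.03 m and distance between tin_b and magazine_floor below 0.012 m), for 0.1 s.
At the end, for the whole second after the job is handed in: tin_a stands upright and at rest flat on tin_d, centred within 8 mm and turned less than 0.12 rad from it (either way round); tin_c and tin_d have moved less than 15 mm and are within 8 mm of each other; tin_b is on the magazine floor (within 12 mm) and the pedal is up (below 0.03 rad) (horizontal distance between each of tin_a, tin_c and tin_d below 0.008 m and angle between the x axis of tin_a and the x axis of tin_d, either way round below 0.12 rad and z of tin_a in the frame of tin_d between 0.04 and 0.048 m and angle between tin_a's own z axis and vertical below 0.06 rad and linear speed of tin_a below 0.02 m/s and distance of each of tin_c, tin_d from where it was at the start of the episode below 0.015 m and distance between tin_b and magazine_floor below 0.012 m and value of joint pedal below 0.03 rad); the robot touches nothing.
It fails at once if the dispenser or its pedal is loaded by the robot with more than 45 N (contact force between dispenser and the arm above 45 N or contact force between dispenser and the fingers above 45 N).
It fails at once if the tin is pressed down on the column with more than 70 N (contact force between tin_a and tin_d above 70 N).
It fails at once if the tin is dropped or thrown: it moves faster than 0.5 m/s with no finger on it (linear speed of tin_a above 0.5 m/s and contact force between tin_a and the fingers below 0.2 N).
It fails at once if the mug or the bowl is moved by more than 30 mm (distance of any of mug, bird_bowl from where it was at the start of the episode above 0.03 m).
It also fails if it takes over 54 s, if anything falls off the work surface, if the arm or the gripper's body presses on something with over 40 N, if the wrist force passes 120 N, or if a joint passes its speed limit or range.

ROBOT

A 6-joint arm with a two-finger parallel gripper is mounted at the origin on a cart in front of the work surface, level with it; the furniture and walls round the work are solid. World frame = base frame: x ahead of the robot, y to its left, z up, the work surface at z = 0. Lengths are in m, angles in degrees, forces in N, time in s.
With the tool pointing down it reaches from about 0.375 to 0.9 m from the base axis. Payload 3.1 kg.
Tool frame: the origin (TCP) lies at the very end of the fingers, on their centre line; the grasp point (between the pads) lies 19 mm behind it; z points along the fingers, y is the line along which they close (so a half turn about z gives the same grasp; the last joint's range is limited). The gripper opens to 87 mm and grips with 3 to 60 N. Pads are 19 mm wide; open, the fingers measure 117 mm over their backs; the gripper's body (75 mm by 190 mm) begins 51 mm behind the grasp point.
Start: joints at [-74.399, 30.224, 82.088, -0, 67.689, -10.227], TCP at [0.272, -0.563, 0.223] pointing down, gripper open.
Joint ranges: [-176.69, 176.69], [-43.24, 126.21], [12.49, 139.97], [-82, 262], [0, 151.66], [-163.58, 163.58]. Speed limits (degrees/s): [159.86, 159.86, 180, 180, 180, 180].

INTERFACE

Orientations are given as a 3x3 rotation matrix whose columns are the frame's x, y, z axes.
In Python, from rig import readout, viewer, ticket gives the robot as it stands.
- The arm moves only by the tool send_rows, never from a script. Its argument "moves" is a list of rows, each a list of 6 numbers: the shift along the tool's x, y, z in units of 250 mm (1.0 is 250 mm), then the turn, a rotation vector about the tool's x, y, z in units of 90 degrees (1.0 is 90 degrees). A call has 1 to 12 rows; each row is the pose to reach, as a shift and turn from the pose commanded when the call began, along the tool's axes at that moment; what a row does not reach only later rows make up. A row lasts 1/10 s, in which the tool goes at most 50 mm and 8.59 degrees, less where a joint would pass 70% of its speed; a pose out of reach is approached as far as the arm can. A call with a number of a shift or a turn outside -1 to 1 is refused whole. A call with a gripper value outside its range is refused whole. "grip" is the opening, from 0 (shut) to 1 (fully open), set as the call begins (left out, the last holds). The fingers move at their own pace and stop on an object; the grip force is fixed at half the most. Time passes only in rows, so rows that repeat a pose let the fingers close. It gives the time, the measured TCP pose, the force, the opening and the grip force at its end, in the units of the state.
- readout.read_state(): the state, without advancing time (a new reading comes with each control period).
- viewer.capture(name): name is "scene" or "top"; returns (picture, depth): 420x560x3 uint8, red, green, blue; 420x560 float32, m along the optical axis (not along the pixel's ray), 0 where there is no reading.
- viewer.camera_info(name): a dict with "fx", "fy", "cx", "cy" (pixels), "distortion" ([k1, k2, p1, p2, k3] as OpenCV has them; the pictures are not rectified), "R" (3x3) and "t" (3): a world point X has camera coordinates R X + t. Camera axes: x right, y down, z forward; pixel columns grow to the right and rows downward; lengths in m; the calibration is good to about 2 mm. A picture is of the moment at which its call begins. camera_info takes no time and is no camera call.
- ticket.hand_in(): hands the job in; it is judged then, once.
The state is a dict: "time_s": time; "joint_positions": joint angles; "qvel": joint speeds; "tau": joint torques, N m; "position": TCP position; "tcp_rot": TCP orientation; "force": force on the tool from outside, world axes, zero at the start; "moment": the same for the moment, N m; "opening": opening from 0.0 (shut) to 1.0 (fully open); "grasp_force": force on a finger pad.
Only numpy, scipy, OpenCV 4.12 (cv2) and the standard library are available. Lean on these libraries where they do the work, as an engineer would, in place of code of your own. Each camera call takes 0.05 s, during which the arm holds its last target. There are 200 camera calls.

## Working session

There is one attempt and no reset: what is moved stays moved. The work goes in short steps, Python scripts to look and compute and a tool call to move; the robot and the scene stay as the last step left them, time stands still between calls to the robot, and variables do not carry over. Pictures are saved under pics/ and viewed, at most 10 in all, crops included, and the job is handed in when it is done.

Besides the shell and the picture viewer there is one more tool, called after ">>>" as a command line: name --pt "numbers of a row" for each row, then --argument value for the rest. send_rows: Moves the arm, as the interface text tells. Shifts and turns lie within -1 to 1; 1 stands for 250 mm of shift or 90 degrees of turn. Its arguments: {"type":"object","properties":{"moves":{"type":"array"},"grip":{"type":"number"}},"required":["moves"]}

```bash
mkdir -p pics; cat > h.py <<'E'
import numpy as np, cv2
from rig import readout, viewer, ticket
def cap(n,tag):
    im,d=viewer.capture(n); np.savez(f'pics/{tag}.npz',im=im,d=d); cv2.imwrite(f'pics/{tag}.png',im[:,:,::-1]); return im,d
def cloud(n,d):
    c=viewer.camera_info(n); K=np.array([[c['fx'],0,c['cx']],[0,c['fy'],c['cy']],[0,0,1]])
    v,u=np.mgrid[0:d.shape[0],0:d.shape[1]]
    p=cv2.undistortPoints(np.stack([u,v],-1).reshape(-1,1,2).astype(float),K,np.array(c['distortion'],float)).reshape(-1,2)
    P=np.c_[p,np.ones(len(p))]*d.reshape(-1,1)
    W=(P-np.array(c['t']))@np.array(c['R']); W[d.reshape(-1)==0]=np.nan
    return W.reshape(d.shape+(3,))
E
python3 - <<'E'
from h import *
for n in ('scene','top'):
    im,d=cap(n,n+'0'); c=viewer.camera_info(n); print(n,c['fx'],-np.array(c['R']).T@c['t'],(d>0).mean())
s=readout.read_state();print(s)
E
```

```text
scene 411.68724465381456 [-0.00243597  0.48872849  0.67669658] 0.9959396258503401
top 479.8321355640278 [0.42830765 0.09389043 1.02537508] 0.9961139455782313
{'time_s': 0.1, 'joint_positions': array([-7.43978949e+01,  3.02722961e+01,  8.21475373e+01,  1.50717222e-03,
        6.76883148e+01, -1.02258256e+01]), 'qvel': array([ 0.03992719, -0.19584315, -0.15320501, -0.02812021, -0.04536134,
        0.02786497]), 'tau': array([-5.39017001e-04, -4.40986311e+01, -1.77151161e+01,  6.34898501e-02,
        5.33928804e-02, -3.31117576e-05]), 'position': array([ 0.27216763, -0.56192088,  0.22169225]), 'tcp_rot': array([[ 9.00110944e-01,  4.35660480e-01, -4.84224941e-04],
       [ 4.35660601e-01, -9.00109167e-01,  1.82453528e-03],
       [ 3.59022607e-04, -1.85324190e-03, -9.99998218e-01]]), 'force': array([-0.02592733, -0.02332788, -0.07470199]), 'moment': array([ 0.01956373,  0.0018415 , -0.06871687]), 'grasp_force': 0.0, 'opening': 0.9997085996993184}
```

```bash
sleep 8; python3 -c "
import cv2,numpy as np
print(cv2.imread('pics/top0.png').shape)"
```

```text
(420, 560, 3)
```

View pics/scene0.png

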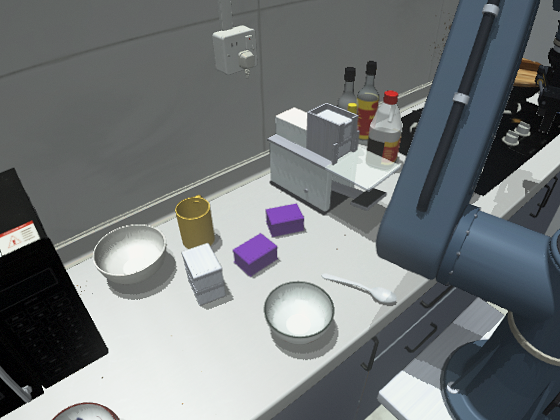

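View pics/top0.png

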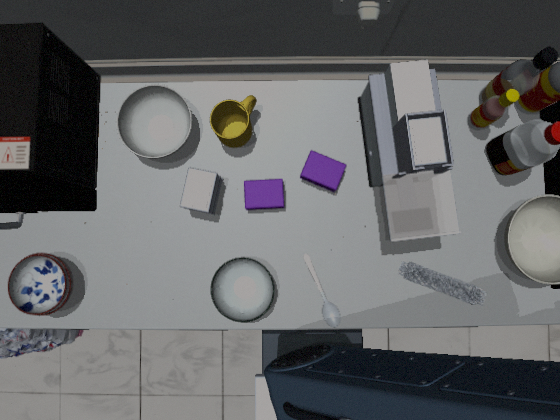

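The scene view shows the column at about (205,262), purple look-alikes at (255,252) and (285,218), and the dispenser at about (330,150). In the top view the column is at (201,190), the magazine at (425,140), the clear shelf at (420,208), the bowl at (243,289) and the mug at (232,122).

```bash
python3 - <<'E'
from h import *
def rect(W,m,name):
    P=W[m]; 
    if len(P)<20: print(name,len(P));return
    r=cv2.minAreaRect(P[:,:2].astype(np.float32)*1000)
    print(name,len(P),'z',np.median(P[:,2]).round(4),'c',np.round(r[0],1),'s',np.round(r[1],1),'a',round(r[2],2))
for n in ('top','scene'):
    f=np.load(f'pics/{n}0.npz'); W=cloud(n,f['d']); z=W[...,2]
    for lab,(u0,u1,v0,v1) in (dict(col=(170,235,155,220),shelf=(378,465,165,245),mag=(380,465,60,180),bowl=(200,285,245,330),mug=(205,262,90,150)) if n=='top' else dict(col=(175,235,235,310),shelf=(320,410,130,210),mag=(265,365,95,210),bowl=(255,345,275,355),mug=(170,220,190,250))).items():
        R=np.zeros(z.shape,bool); R[v0:v1,u0:u1]=1
        zz=z[R]; h,e=np.histogram(zz,bins=np.arange(-.02,.3,.01)); print(n,lab,{round(float(a)*1000):int(b) for a,b in zip(e,h) if b>25})
        for lo,hi in dict(col=[(.08,.096)],shelf=[(.137,.155),(.06,.085)],mag=[(.238,.252),(.225,.238),(.137,.2)],bowl=[(.05,.075)],mug=[(.09,.11)])[lab]:
            rect(W,R&(z>lo)&(z<hi),f'  {lo}')
E
```

```text
top col {-10: 993, 0: 1774, 10: 27, 20: 29, 40: 33, 50: 41, 60: 34, 80: 974, 90: 261}
  0.08 1235 z 0.0886 c [533.7 263.5] s [60.2 81.2] a 77.94
top shelf {-10: 636, 0: 1119, 140: 4496, 150: 181, 160: 37, 170: 34, 180: 31, 190: 48, 200: 68, 210: 44, 220: 42, 230: 42, 240: 69}
  0.137 4671 z 0.1457 c [ 506.1 -157.3] s [141.4 133. ] a 5.47
  0.06 17
top mag {-10: 756, 0: 1309, 10: 61, 20: 73, 30: 84, 40: 142, 50: 165, 140: 1840, 150: 180, 160: 159, 170: 181, 180: 182, 190: 2059, 200: 247, 210: 138, 220: 224, 230: 1804, 240: 533}
  0.238 602 z 0.2446 c [ 597.7 -147.9] s [97.8 71.1] a 5.76
  0.225 1877 z 0.2336 c [ 596.9 -146.5] s [96.8 69.1] a 6.41
  0.137 4603 z 0.1766 c [ 644.6 -143.2] s [217.9 130.7] a 5.99
top bowl {-10: 1352, 0: 2635, 10: 972, 20: 872, 30: 482, 40: 343, 50: 183, 60: 360}
  0.05 543 z 0.0624 c [336.9 178.7] s [127.8 126.6] a 45.34
top mug {-10: 632, 0: 1398, 10: 221, 20: 105, 30: 115, 40: 122, 50: 99, 60: 102, 70: 102, 80: 133, 90: 206, 100: 170}
  0.09 376 z 0.0994 c [673.5 194.9] s [79.5 89.6] a 12.65
scene col {-10: 1055, 0: 1338, 10: 175, 20: 206, 30: 199, 40: 2
[... 536 characters left out ...]
: 437, 60: 401, 70: 300, 80: 224, 90: 252, 100: 284, 110: 292, 120: 319, 130: 306, 140: 1852, 150: 536, 160: 575, 170: 580, 180: 465, 190: 731, 200: 263, 210: 225, 220: 203, 230: 587, 240: 239}
  0.238 306 z 0.2427 c [ 597.2 -147.8] s [96.2 72. ] a 5.93
  0.225 630 z 0.2327 c [ 596.4 -147.1] s [99.1 73.9] a 2.58
  0.137 4851 z 0.1588 c [ 704.5 -190.9] s [270.7 485.7] a 41.67
scene bowl {-10: 1562, 0: 2169, 10: 944, 20: 671, 30: 448, 40: 460, 50: 447, 60: 455}
  0.05 902 z 0.0601 c [337.8 177.7] s [127.6 128.3] a 51.92
scene mug {-10: 422, 0: 469, 10: 130, 20: 195, 30: 209, 40: 235, 50: 244, 60: 197, 70: 222, 80: 315, 90: 258, 100: 91}
  0.09 349 z 0.0965 c [675.7 201.9] s [77.7 86.8] a 87.77
```

```bash
cat >> h.py <<'E'
from scipy.spatial.transform import Rotation as Ro
O=np.array([.5972,-.1475,0]); YAW=np.radians(5.85); D=Ro.from_euler('z',YAW).as_matrix()
def disp(x,y,z): return O+D@np.array([x,y,z])/1000
def tool(yaw,lean): # degrees; yaw of tool x, lean back towards robot
    return Ro.from_euler('z',yaw,degrees=True).as_matrix()@np.diag([1,-1,-1])@Ro.from_euler('y',lean,degrees=True).as_matrix()
def rel(p,R):
    s=readout.read_state(); T=np.array(s['tcp_rot'])
    r=np.r_[T.T@(p-s['position'])/.25, Ro.from_matrix(T.T@R).as_rotvec()/(np.pi/2)]
    print('row',np.round(r,4).tolist()); return r
def st():
    s=readout.read_state(); T=np.array(s['tcp_rot']); p=s['position']
    print('t',s['time_s'],'p',np.round(p,4),'disp',np.round(D.T@(p-O)*1000,1),'F',np.round(s['force'],1),'q',np.round(s['joint_positions'],1),'op',round(s['opening'],3),round(s['grasp_force'],1),'z',np.round(T[:,2],3),'x',np.round(T[:,0],3))
E
python3 - <<'E'
from h import *
R=tool(5.85,45); print(R.round(3), D[:,0])
p=disp(-210,0,190); print(p)
a=rel(p,R); print(a/2)
E
```

```text
[[ 0.703  0.102  0.703]
 [ 0.072 -0.995  0.072]
 [ 0.707  0.    -0.707]] [0.99479214 0.10192446 0.        ]
[ 0.38829365 -0.16890414  0.19      ]
row [1.1029, -1.2124, 0.1294, -0.0883, 0.4948, 0.2099]
[ 0.55147367 -0.60621545  0.06470607 -0.04414676  0.24739885  0.10496084]
```

>>> send_rows --pt "0.55 -0.6 0 -0.04 0.25 0.1" --pt "0.55 -0.6 0 -0.04 0.25 0.1" --pt "0.55 -0.6 0 -0.04 0.25 0.1" --pt "0.55 -0.6 0 -0.04 0.25 0.1" --pt "0.55 -0.6 0 -0.04 0.25 0.1" --pt "0.55 -0.6 0 -0.04 0.25 0.1" --grip 0

```text
time_s: 0.7
position: [0.3308, -0.3663, 0.2226]
tcp_rot: [[0.882, 0.283, 0.378], [0.272, -0.959, 0.082], [0.385, 0.03, -0.922]]
force: [0.8, -1.4, 0.8]
opening: 0.538
grasp_force: 0.0
```

```bash
python3 - <<'E'
from h import *
st(); rel(disp(-210,0,190),tool(5.85,45))
E
```

```text
t 0.7 p [ 0.3308 -0.3663  0.2226] disp [-287.3 -190.5  222.6] F [ 0.8 -1.4  0.8] q [-75.6  18.7 108.3  28.   55.5 -18.9] op 0.538 0.0 z [ 0.378  0.082 -0.922] x [0.882 0.272 0.385]
row [0.3674, -0.6959, 0.272, -0.0498, 0.2455, 0.109]
```

>>> send_rows --pt "0.37 -0.7 0.27 -0.05 0.245 0.109" --pt "0.37 -0.7 0.27 -0.05 0.245 0.109" --pt "0.37 -0.7 0.27 -0.05 0.245 0.109" --pt "0.37 -0.7 0.27 -0.05 0.245 0.109" --pt "0.37 -0.7 0.27 -0.05 0.245 0.109" --pt "0.37 -0.7 0.27 -0.05 0.245 0.109" --pt "0.37 -0.7 0.27 -0.05 0.245 0.109" --pt "0.37 -0.7 0.27 -0.05 0.245 0.109"

```text
time_s: 1.5
position: [0.39, -0.1725, 0.1915]
tcp_rot: [[0.705, 0.101, 0.702], [0.072, -0.995, 0.07], [0.706, 0.002, -0.708]]
force: [-0.2, -1.2, 0.3]
opening: 0.007
grasp_force: 0.0
```

```bash
python3 - <<'E'
from h import *
st(); rel(disp(-210,0,190),tool(5.85,45)); rel(disp(-210,0,92),tool(5.85,45))
E
```

```text
t 1.5 p [ 0.39   -0.1725  0.1915] disp [-208.7   -3.8  191.5] F [-0.2 -1.2  0.3] q [-73.   22.9 139.8  83.6  44.1 -65.4] op 0.007 0.0 z [ 0.702  0.07  -0.708] x [0.705 0.072 0.706]
row [-0.0079, -0.0152, 0.0003, 0.0014, 0.0011, 0.0001]
row [-0.2846, -0.0158, 0.278, 0.0014, 0.0011, 0.0001]
```

>>> send_rows --pt "0.06 -0.015 0.07 0 0 0" --pt "0.06 -0.015 0.07 0 0 0" --pt "-0.07 -0.015 0.21 0 0 0" --pt "-0.07 -0.015 0.21 0 0 0" --pt "-0.21 -0.016 0.35 0 0 0" --pt "-0.21 -0.016 0.35 0 0 0" --pt "-0.21 -0.016 0.35 0 0 0"

```text
time_s: 2.2
position: [0.4241, -0.1737, 0.0933]
tcp_rot: [[0.71, 0.107, 0.696], [0.068, -0.994, 0.083], [0.701, -0.012, -0.713]]
force: [0.1, 0.4, 0.2]
opening: 0.004
grasp_force: 0.0
```

```bash
python3 - <<'E'
from h import *
st(); rel(disp(-142,0,90),tool(5.85,45)); cap('scene','s1'); cap('top','t1')
E
```

```text
t 2.2 p [ 0.4241 -0.1737  0.0933] disp [-174.9   -8.4   93.3] F [0.1 0.4 0.2] q [-65.7  44.6 139.9 111.7  46.  -95. ] op 0.004 0.0 z [ 0.696  0.083 -0.713] x [0.71  0.068 0.701]
row [0.0844, -0.033, 0.1019, -0.0076, 0.0055, -0.0033]
```

```bash
python3 -c "
import cv2,numpy as np
a=cv2.imread('pics/s1.png')[100:300,270:500];b=cv2.imread('pics/t1.png')[130:330,330:560]
cv2.imwrite('pics/c1.png',np.vstack([cv2.resize(a,(345,300)),cv2.resize(b,(345,300))]))"
```

```text
(no output)
```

View pics/c1.png

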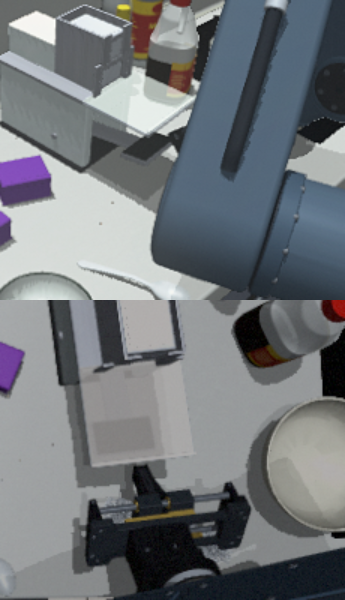

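The crop shows the closed fingers just before the shelf's front edge, midway, and the gripper's body clear of it. Now insert.

>>> send_rows --pt "0.03 -0.015 0.04 -0.003 0.002 0" --pt "0.06 -0.025 0.075 -0.006 0.005 -0.003" --pt "0.084 -0.033 0.102 -0.0076 0.0055 -0.0033" --pt "0.084 -0.033 0.102 -0.0076 0.0055 -0.0033" --pt "0.084 -0.033 0.102 -0.0076 0.0055 -0.0033"

```text
time_s: 2.8
position: [0.4566, -0.1625, 0.0941]
tcp_rot: [[0.7, 0.104, 0.706], [0.081, -0.995, 0.066], [0.709, 0.011, -0.705]]
force: [-0.3, 0.0, 0.2]
opening: 0.002
grasp_force: 0.0
```

```bash
python3 - <<'E'
from h import *
st(); rel(disp(-142,0,74),tool(5.85,45));rel(disp(-142,0,36),tool(5.85,45))
E
```

```text
t 2.8 p [ 0.4566 -0.1625  0.0941] disp [-141.4   -0.6   94.1] F [-0.3  0.   0.2] q [-58.7  44.  137.9 117.7  46.1 -93.4] op 0.002 0.0 z [ 0.706  0.066 -0.705] x [0.7   0.081 0.709]
row [-0.0588, -0.0033, 0.0549, 0.0041, -0.0022, 0.0057]
row [-0.1666, -0.0049, 0.162, 0.0041, -0.0022, 0.0057]
```

>>> send_rows --pt "-0.015 -0.001 0.014 0.001 0 0.001" --pt "-0.03 -0.002 0.028 0.002 0 0.003" --pt "-0.045 -0.003 0.042 0.003 -0.001 0.005" --pt "-0.059 -0.003 0.055 0.004 -0.002 0.0057" --pt "-0.059 -0.003 0.055 0.004 -0.002 0.0057"

```text
time_s: 3.3
position: [0.4548, -0.1624, 0.0699]
tcp_rot: [[0.707, 0.097, 0.7], [0.064, -0.995, 0.074], [0.704, -0.007, -0.71]]
force: [-4.1, -2.6, 4.1]
opening: 0.007
grasp_force: 3.5
```

```bash
python3 - <<'E'
from h import *
st(); rel(disp(-142,0,45),tool(5.85,45));rel(disp(-142,0,36),tool(5.85,45))
E
```

```text
t 3.3 p [ 0.4548 -0.1624  0.0699] disp [-143.1   -0.3   69.9] F [-4.1 -2.6  4.1] q [-58.9  48.7 138.  120.7  47.9 -97.5] op 0.007 3.5 z [ 0.7    0.074 -0.71 ] x [0.707 0.064 0.704]
row [-0.0669, -0.0006, 0.074, -0.0012, 0.0027, -0.0053]
row [-0.0922, -0.0003, 0.0995, -0.0012, 0.0027, -0.0053]
```

>>> send_rows --pt "-0.01 0 0.011 0 0 0" --pt "-0.02 0 0.022 0 0 0" --pt "-0.03 0 0.033 0 0 0" --pt "-0.04 0 0.044 0 0 0" --pt "-0.05 0 0.055 0 0 0" --pt "-0.06 0 0.066 0 0 0" --pt "-0.067 0 0.074 0 0 0" --pt "-0.067 0 0.074 0 0 0" --pt "-0.067 0 0.074 0 0 0"

```text
time_s: 4.2
position: [0.4543, -0.1624, 0.044]
tcp_rot: [[0.712, 0.095, 0.696], [0.062, -0.995, 0.073], [0.7, -0.009, -0.714]]
force: [-11.5, -5.5, 3.4]
opening: 0.005
grasp_force: 5.5
```

```bash
python3 - <<'E'
from h import *
st(); rel(disp(-142,0,38),tool(5.85,45));rel(disp(-142,0,32),tool(5.85,45))
E
```

```text
t 4.2 p [ 0.4543 -0.1624  0.044 ] disp [-143.7   -0.3   44. ] F [-11.5  -5.5   3.4] q [ -58.8   53.6  137.9  124.5   50.2 -102.9] op 0.005 5.5 z [ 0.696  0.073 -0.714] x [0.712 0.062 0.7  ]
row [-0.012, -0.0009, 0.0217, -0.0008, 0.0064, -0.0071]
row [-0.0288, -0.0007, 0.0388, -0.0008, 0.0064, -0.0071]
```

>>> send_rows --pt "-0.008 0 0.004 0 0 0" --pt "-0.014 0 0.01 0 0 0" --pt "-0.02 0 0.016 0 0 0" --pt "-0.02 0 0.016 0 0 0"

```text
time_s: 4.6
position: [0.4545, -0.1624, 0.0383]
tcp_rot: [[0.709, 0.096, 0.699], [0.063, -0.995, 0.073], [0.702, -0.008, -0.712]]
force: [-9.0, -4.8, 4.0]
opening: 0.005
grasp_force: 5.0
```

```bash
python3 - <<'E'
from h import *
st(); im,d=cap('scene','s2'); W=cloud('scene',d); z=W[...,2]; Q=(W-O)@D*1000
m=(abs(Q[...,1])<64)&(Q[...,0]>-170)&(Q[...,0]<-40)&(Q[...,2]>165)&(Q[...,2]<205)
P=Q[m]; print(len(P), np.percentile(P,[1,5,50,95],axis=0).round(0) if len(P) else '')
E
```

```text
t 4.6 p [ 0.4545 -0.1624  0.0383] disp [-143.5   -0.3   38.3] F [-9.  -4.8  4. ] q [ -58.9   54.9  138.   125.3   51.1 -104.4] op 0.005 5.0 z [ 0.699  0.073 -0.712] x [0.709 0.063 0.702]
1006 [[-123.  -43.  166.]
 [-122.  -28.  168.]
 [ -80.   14.  189.]
 [ -43.   38.  199.]]
```

>>> send_rows --pt "-0.006 0 0.006 0 0 0" --pt "-0.011 0 0.011 0 0 0" --pt "-0.011 0 0.011 0 0 0"

```text
time_s: 4.95
position: [0.4547, -0.1624, 0.0345]
tcp_rot: [[0.709, 0.096, 0.699], [0.063, -0.995, 0.073], [0.703, -0.007, -0.711]]
force: [-7.3, -3.9, 4.3]
opening: 0.001
grasp_force: 4.4
```

```bash
cat >> h.py <<'E'
def front(tag):
    im,d=cap('scene',tag); Q=(cloud('scene',d)-O)@D*1000
    m=(abs(Q[...,1])<40)&(Q[...,0]>-170)&(Q[...,0]<-40)&(Q[...,2]>165)&(Q[...,2]<205)
    P=Q[m]; print(len(P), np.percentile(P,[1,5,50,95],axis=0).round(0) if len(P) else '')
E
python3 - <<'E'
from h import *
st(); front('s3')
E
```

```text
t 4.95 p [ 0.4547 -0.1624  0.0345] disp [-143.3   -0.3   34.5] F [-7.3 -3.9  4.3] q [ -58.9   55.7  137.9  125.7   51.6 -105.1] op 0.001 4.4 z [ 0.699  0.073 -0.711] x [0.709 0.063 0.703]
1038 [[-131.  -34.  165.]
 [-129.  -26.  168.]
 [ -87.   13.  189.]
 [ -43.   30.  199.]]
```

>>> send_rows --pt "-0.006 0 0.006 0 0 0" --pt "-0.011 0 0.011 0 0 0" --pt "-0.011 0 0.011 0 0 0"

```text
time_s: 5.3
position: [0.455, -0.1624, 0.0309]
tcp_rot: [[0.708, 0.097, 0.7], [0.064, -0.995, 0.073], [0.704, -0.007, -0.711]]
force: [-6.4, -3.2, 4.5]
opening: 0.005
grasp_force: 4.0
```

```bash
python3 - <<'E'
from h import *
st(); front('s4')
E
```

```text
t 5.3 p [ 0.455  -0.1624  0.0309] disp [-143.    -0.3   30.9] F [-6.4 -3.2  4.5] q [ -58.9   56.4  137.8  126.2   52.1 -105.9] op 0.005 4.0 z [ 0.7    0.073 -0.711] x [0.708 0.064 0.704]
1119 [[-138.  -35.  166.]
 [-137.  -26.  168.]
 [ -91.   13.  188.]
 [ -43.   29.  198.]]
```

>>> send_rows --pt "-0.004 0 0.004 0 0 0" --pt "-0.007 0 0.007 0 0 0" --pt "-0.007 0 0.007 0 0 0"

```text
time_s: 5.65
position: [0.4552, -0.1624, 0.0286]
tcp_rot: [[0.707, 0.097, 0.701], [0.064, -0.995, 0.073], [0.704, -0.007, -0.71]]
force: [-5.0, -4.0, 5.2]
opening: 0.005
grasp_force: 4.0
```

```bash
python3 - <<'E'
from h import *
st(); front('s5')
E
```

```text
t 5.65 p [ 0.4552 -0.1624  0.0286] disp [-142.7   -0.3   28.6] F [-5.  -4.   5.2] q [ -58.9   56.9  137.8  126.4   52.4 -106.3] op 0.005 4.0 z [ 0.701  0.073 -0.71 ] x [0.707 0.064 0.704]
1157 [[-143.  -35.  165.]
 [-142.  -26.  167.]
 [ -94.   13.  188.]
 [ -43.   29.  196.]]
```

>>> send_rows --pt "-0.003 0 0.003 0 0 0" --pt "-0.005 0 0.005 0 0 0" --pt "-0.005 0 0.005 0 0 0"

```text
time_s: 6.0
position: [0.4554, -0.1623, 0.028]
tcp_rot: [[0.706, 0.096, 0.702], [0.063, -0.995, 0.072], [0.706, -0.006, -0.708]]
force: [-8.7, -5.5, 12.1]
opening: 0.004
grasp_force: 7.5
```

```bash
python3 - <<'E'
from h import *
st(); front('s6')
E
```

```text
t 6.0 p [ 0.4554 -0.1623  0.028 ] disp [-142.6   -0.3   28. ] F [-8.7 -5.5 12.1] q [ -58.9   57.2  137.9  126.6   52.7 -106.6] op 0.004 7.5 z [ 0.702  0.072 -0.708] x [0.706 0.063 0.706]
1159 [[-144.  -34.  166.]
 [-143.  -26.  168.]
 [ -95.   13.  188.]
 [ -43.   30.  198.]]
```

>>> send_rows --pt "-0.002 0 0.002 0 0 0" --pt "-0.002 0 0.002 0 0 0" --pt "-0.002 0 0.002 0 0 0"

```text
time_s: 6.35
position: [0.4555, -0.1623, 0.0278]
tcp_rot: [[0.705, 0.095, 0.703], [0.063, -0.995, 0.072], [0.706, -0.006, -0.708]]
force: [-10.9, -4.5, 14.1]
opening: 0.007
grasp_force: 8.9
```

>>> send_rows --pt "0.008 0 -0.008 0 0 0" --pt "0.016 0 -0.016 0 0 0" --pt "0.024 0 -0.024 0 0 0" --pt "0.034 0 -0.034 0 0 0" --pt "0.044 0 -0.044 0 0 0" --pt "0.054 0 -0.054 0 0 0" --pt "0.064 0 -0.064 0 0 0" --pt "0.074 0 -0.074 0 0 0" --pt "0.086 0 -0.086 0 0 0" --pt "0.098 0 -0.098 0 0 0" --pt "0.11 0 -0.11 0 0 0"

```text
time_s: 7.45
position: [0.4546, -0.1622, 0.0644]
tcp_rot: [[0.709, 0.097, 0.698], [0.064, -0.995, 0.074], [0.702, -0.008, -0.712]]
force: [-5.1, -2.3, 2.6]
opening: 0.004
grasp_force: 2.8
```

```bash
python3 - <<'E'
from h import *
st(); rel(disp(-142,0,92),tool(5.85,45)); front('s7')
E
```

```text
t 7.45 p [ 0.4546 -0.1622  0.0644] disp [-1.434e+02 -1.000e-01  6.440e+01] F [-5.1 -2.3  2.6] q [-58.9  49.6 138.  121.5  48.2 -98.6] op 0.004 2.8 z [ 0.698  0.074 -0.712] x [0.709 0.064 0.702]
row [0.0814, -0.0012, -0.0749, -0.0015, 0.0046, -0.0056]
966 [[-144.  -35.  166.]
 [-143.  -28.  168.]
 [-106.   15.  189.]
 [ -46.   30.  194.]]
```

>>> send_rows --pt "0.016 0 -0.015 0 0 0" --pt "0.032 0 -0.03 0 0.001 0" --pt "0.048 0 -0.045 0 0.002 -0.002" --pt "0.064 0 -0.06 -0.001 0.003 -0.004" --pt "0.078 0 -0.072 -0.001 0.004 -0.005" --pt "0.078 0 -0.072 -0.001 0.004 -0.005"

```text
time_s: 8.1
position: [0.4574, -0.1614, 0.0929]
tcp_rot: [[0.7, 0.106, 0.706], [0.076, -0.994, 0.074], [0.71, 0.002, -0.704]]
force: [0.1, -0.4, 0.5]
opening: 0.003
grasp_force: 0.0
```

```bash
python3 - <<'E'
from h import *
st(); front('s8'); rel(disp(-184,0,134),tool(5.85,45)); rel(disp(-202,0,190),tool(5.85,45))
E
```

```text
t 8.1 p [ 0.4574 -0.1614  0.0929] disp [-140.5    0.4   92.9] F [ 0.1 -0.4  0.5] q [-58.7  44.2 137.7 117.   46.1 -92.7] op 0.003 0.0 z [ 0.706  0.074 -0.704] x [0.7   0.076 0.71 ]
979 [[-145.  -35.  165.]
 [-143.  -30.  167.]
 [-106.   14.  189.]
 [ -45.   31.  195.]]
row [-0.0048, 0.0008, -0.2402, -0.0009, -0.0026, 0.0028]
row [0.1035, 0.0009, -0.4491, -0.0009, -0.0026, 0.0028]
```

>>> send_rows --pt "0 0 -0.08 0 0 0" --pt "0 0 -0.16 0 0 0" --pt "-0.005 0 -0.24 0 0 0" --pt "-0.005 0 -0.24 0 0 0" --pt "0.05 0 -0.345 0 0 0" --pt "0.104 0 -0.45 0 0 0" --pt "0.104 0 -0.45 0 0 0"

```text
time_s: 8.85
position: [0.396, -0.1674, 0.1916]
tcp_rot: [[0.699, 0.106, 0.707], [0.078, -0.994, 0.072], [0.711, 0.005, -0.703]]
force: [0.4, -0.2, 0.9]
opening: 0.005
grasp_force: 0.0
```

```bash
python3 - <<'E'
from h import *
st(); rel(disp(-170,0,320),tool(5.85,0))
for n in('top','scene'):
    im,d=cap(n,n+'2'); Q=(cloud(n,d)-O)@D*1000
    m=(abs(Q[...,1])<50)&(Q[...,0]>-170)&(Q[...,0]<-52)&(Q[...,2]>180)&(Q[...,2]<197)
    P=Q[m]; print(n,len(P),np.median(P[:,2]),cv2.minAreaRect(P[:,:2].astype(np.float32)))
    m=(abs(Q[...,1])<26)&(abs(Q[...,0])<36)&(Q[...,2]>150); print('tinb top',np.median(Q[m][:,2]))
E
```

```text
t 8.85 p [ 0.396  -0.1674  0.1916] disp [-202.2    0.7  191.6] F [ 0.4 -0.2  0.9] q [-71.6  23.3 139.9  85.5  44.1 -66.5] op 0.005 0.0 z [ 0.707  0.072 -0.703] x [0.699 0.078 0.711]
row [0.4556, 0.0061, -0.2698, 0.002, -0.5035, 0.0039]
top 1520 189.68280017163835 ((-104.92216491699219, -0.20987510681152344), (60.08722686767578, 80.05929565429688), 89.72142028808594)
tinb top 189.883645938068
scene 614 189.45615389250958 ((-104.54232788085938, 0.03981781005859375), (80.41381072998047, 59.7533073425293), 0.05543859302997589)
tinb top 171.27209362571472
```

>>> send_rows --pt "0.05 0 -0.2 0 0 0" --pt "0.456 0.006 -0.27 0.002 -0.5035 0.004" --pt "0.456 0.006 -0.27 0.002 -0.5035 0.004" --pt "0.456 0.006 -0.27 0.002 -0.5035 0.004" --pt "0.456 0.006 -0.27 0.002 -0.5035 0.004" --pt "0.456 0.006 -0.27 0.002 -0.5035 0.004" --pt "0.456 0.006 -0.27 0.002 -0.5035 0.004" --pt "0.456 0.006 -0.27 0.002 -0.5035 0.004" --pt "0.456 0.006 -0.27 0.002 -0.5035 0.004" --pt "0.456 0.006 -0.27 0.002 -0.5035 0.004" --grip 1

```text
time_s: 9.95
position: [0.4308, -0.1646, 0.3175]
tcp_rot: [[0.994, 0.105, -0.006], [0.105, -0.994, 0.005], [-0.006, -0.005, -1.0]]
force: [-0.0, -0.0, -0.7]
opening: 0.83
grasp_force: 0.0
```

```bash
python3 - <<'E'
from h import *
st(); rel(disp(-104.7,-.1,260),tool(5.75,0)); rel(disp(-104.7,-.1,155),tool(5.75,0))
E
```

```text
t 9.95 p [ 0.4308 -0.1646  0.3175] disp [-167.2   -0.   317.5] F [-0.  -0.  -0.7] q [-34.8  11.   96.8   0.   72.6  49.1] op 0.83 0.0 z [-0.006  0.005 -1.   ] x [ 0.994  0.105 -0.006]
row [0.2514, 0.0024, 0.2286, -0.0034, 0.0037, 0.0033]
row [0.2539, 0.0047, 0.6486, -0.0034, 0.0037, 0.0033]
```

>>> send_rows --pt "0.12 0.001 0.1 -0.003 0.004 0.003" --pt "0.25 0.002 0.228 -0.003 0.004 0.003" --pt "0.25 0.002 0.228 -0.003 0.004 0.003" --pt "0.25 0.002 0.228 -0.003 0.004 0.003" --pt "0.25 0.002 0.228 -0.003 0.004 0.003" --pt "0.25 0.002 0.228 -0.003 0.004 0.003"

```text
time_s: 10.55
position: [0.4903, -0.1599, 0.2621]
tcp_rot: [[0.995, 0.096, 0.006], [0.096, -0.995, -0.001], [0.006, 0.001, -1.0]]
force: [-0.8, 0.1, 0.5]
opening: 0.997
grasp_force: 0.0
```

```bash
python3 - <<'E'
from h import *
st(); rel(disp(-104.7,-.1,156),tool(5.75,0))
E
```

```text
t 10.55 p [ 0.4903 -0.1599  0.2621] disp [-107.6   -1.4  262.1] F [-0.8  0.1  0.5] q [-30.6  18.9  95.1   0.1  65.8  53.8] op 0.997 0.0 z [ 0.006 -0.001 -1.   ] x [0.995 0.096 0.006]
row [0.0092, -0.0058, 0.4245, 0.0007, -0.0035, -0.0025]
```

>>> send_rows --pt "0.009 -0.006 0.08 0 -0.002 -0.002" --pt "0.009 -0.006 0.16 0 -0.002 -0.002" --pt "0.009 -0.006 0.24 0 -0.002 -0.002" --pt "0.009 -0.006 0.3 0 -0.002 -0.002" --pt "0.009 -0.006 0.35 0 -0.002 -0.002" --pt "0.009 -0.006 0.35 0 -0.002 -0.002" --pt "0.009 -0.006 0.35 0 -0.002 -0.002"

```text
time_s: 11.25
position: [0.4931, -0.1587, 0.175]
tcp_rot: [[0.995, 0.099, 0.003], [0.099, -0.995, -0.002], [0.003, 0.002, -1.0]]
force: [0.2, -0.8, -0.1]
opening: 1.001
grasp_force: 0.0
```

```bash
python3 - <<'E'
from h import *
st(); rel(disp(-104.7,-.1,156),tool(5.75,0))
E
```

```text
t 11.25 p [ 0.4931 -0.1587  0.175 ] disp [-104.7   -0.5  175. ] F [ 0.2 -0.8 -0.1] q [-30.2  25.8 100.3   0.   53.7  54.1] op 1.001 0.0 z [ 0.003 -0.002 -1.   ] x [0.995 0.099 0.003]
row [-0.0003, -0.0017, 0.0759, 0.0011, -0.0018, -0.0009]
```

>>> send_rows --pt "0 -0.0015 0.03 0.001 -0.002 -0.001" --pt "0 -0.0015 0.055 0.001 -0.002 -0.001" --pt "0 -0.0015 0.075 0.001 -0.002 -0.001" --pt "0 -0.0015 0.075 0.001 -0.002 -0.001" --pt "0 -0.0015 0.075 0.001 -0.002 -0.001"

```text
time_s: 11.75
position: [0.4929, -0.1578, 0.1548]
tcp_rot: [[0.995, 0.101, -0.002], [0.101, -0.995, 0.001], [-0.002, -0.001, -1.0]]
force: [0.1, 0.8, 0.4]
opening: 1.0
grasp_force: 0.0
```

>>> send_rows --pt "0 0 0 0 0 0" --pt "0 0 0 0 0 0" --pt "0 0 0 0 0 0" --pt "0 0 0 0 0 0" --pt "0 0 0 0 0 0" --pt "0 0 0 0 0 0" --pt "0 0 0 0 0 0" --grip 0

```text
time_s: 12.45
position: [0.4931, -0.1579, 0.1552]
tcp_rot: [[0.995, 0.101, -0.002], [0.101, -0.995, 0.0], [-0.002, -0.0, -1.0]]
force: [-0.0, -0.6, 0.6]
opening: 0.664
grasp_force: 30.0
```

```bash
python3 - <<'E'
from h import *
st()
E
```

```text
t 12.45 p [ 0.4931 -0.1579  0.1552] disp [-104.7    0.3  155.2] F [-0.  -0.6  0.6] q [-30.1  27.6 101.2  -0.   51.3  54.1] op 0.664 30.0 z [-0.002  0.    -1.   ] x [ 0.995  0.101 -0.002]
```

>>> send_rows --pt "0 0 -0.03 0 0 0" --pt "0 0 -0.08 0 0 0" --pt "0 0 -0.15 0 0 0" --pt "0 0 -0.22 0 0 0" --pt "0 0 -0.28 0 0 0" --pt "0 0 -0.32 0 0 0" --pt "0 0 -0.32 0 0 0"

```text
time_s: 13.15
position: [0.4939, -0.1582, 0.2366]
tcp_rot: [[0.995, 0.101, 0.001], [0.101, -0.995, -0.001], [0.001, 0.001, -1.0]]
force: [0.9, -0.5, -1.1]
opening: 0.665
grasp_force: 30.0
```

```bash
python3 - <<'E'
from h import *
st(); T=np.array([.534,.2633,.24])
rel(T,tool(-12.05,0)); p=readout.read_state()['position']; rel((p+T)/2,tool(-3,0))
E
```

```text
t 13.15 p [ 0.4939 -0.1582  0.2366] disp [-1.038e+02 -2.000e-01  2.366e+02] F [ 0.9 -0.5 -1.1] q [-30.1  21.   96.3  -0.   62.6  54.1] op 0.665 30.0 z [ 0.001 -0.001 -1.   ] x [0.995 0.101 0.001]
row [0.3298, -1.6614, -0.0155, 0.0007, -0.0006, 0.1983]
row [0.1649, -0.8307, -0.0077, 0.0007, -0.0006, 0.0977]
```

>>> send_rows --pt "0 -0.08 -0.02 0 0 0" --pt "0 -0.2 -0.04 0 0 0.01" --pt "0 -0.35 -0.04 0 0 0.03" --pt "0 -0.5 -0.04 0 0 0.05" --pt "0 -0.65 -0.04 0 0 0.07" --pt "0 -0.76 -0.04 0 0 0.09" --pt "0 -0.83 -0.04 0 0 0.1" --pt "0 -0.83 -0.04 0 0 0.1"

```text
time_s: 13.95
position: [0.4708, 0.0506, 0.2444]
tcp_rot: [[0.999, -0.053, -0.004], [-0.053, -0.999, 0.001], [-0.004, -0.001, -1.0]]
force: [0.1, -0.1, -1.4]
opening: 0.663
grasp_force: 30.0
```

```bash
python3 - <<'E'
from h import *
st(); T=np.array([.534,.2633,.2])
rel(T,tool(-12.05,0))
E
```

```text
t 13.95 p [0.4708 0.0506 0.2444] disp [-105.5  210.   244.4] F [ 0.1 -0.1 -1.4] q [ -7.4  17.  101.5   0.   61.8  85.6] op 0.663 30.0 z [-0.004  0.001 -1.   ] x [ 0.999 -0.053 -0.004]
row [0.2084, -0.8626, 0.1777, -0.0005, 0.0029, 0.1003]
```

>>> send_rows --pt "0.02 -0.08 0 0 0.001 0.01" --pt "0.05 -0.2 0 0 0.003 0.03" --pt "0.09 -0.36 0 0 0.003 0.05" --pt "0.13 -0.52 0.02 0 0.003 0.07" --pt "0.16 -0.67 0.05 0 0.003 0.09" --pt "0.19 -0.79 0.09 0 0.003 0.1" --pt "0.208 -0.863 0.12 0 0.003 0.1" --pt "0.208 -0.863 0.14 0 0.003 0.1" --pt "0.208 -0.863 0.14 0 0.003 0.1" --pt "0.208 -0.863 0.14 0 0.003 0.1"

```text
time_s: 14.95
position: [0.5358, 0.2595, 0.21]
tcp_rot: [[0.977, -0.212, 0.002], [-0.212, -0.977, -0.001], [0.002, 0.001, -1.0]]
force: [-0.1, -0.9, -1.4]
opening: 0.667
grasp_force: 30.0
```

```bash
python3 - <<'E'
from h import *
st(); 
rel(np.array([.534,.2633,.115]),tool(-12.05,0))
im,d=cap('scene','s9');W=cloud('scene',d)
# held tin: side faces / bottom edges, and column top still visible
m=(np.hypot(W[...,0]-.534,W[...,1]-.2633)<.06)
h,e=np.histogram(W[...,2][m],bins=np.arange(0,.3,.01));print(dict(zip((e*1000).round().astype(int).tolist(),h.tolist())))
cv2.imwrite('pics/c2.png',cv2.resize(im[130:350,120:330,::-1],None,fx=2.5,fy=2.5))
E
```

```text
t 14.95 p [0.5358 0.2595 0.21  ] disp [-19.6 411.2 210. ] F [-0.1 -0.9 -1.4] q [ 1.510e+01  2.870e+01  8.730e+01 -1.000e-01  6.390e+01  1.175e+02] op 0.667 30.0 z [ 0.002 -0.001 -1.   ] x [ 0.977 -0.212  0.002]
row [-0.0109, -0.0135, 0.3798, 0.0005, -0.0011, -0.0024]
{0: 574, 10: 106, 20: 108, 30: 94, 40: 125, 50: 124, 60: 122, 70: 108, 80: 838, 90: 101, 100: 0, 110: 0, 120: 0, 130: 0, 140: 0, 150: 0, 160: 0, 170: 0, 180: 0, 190: 0, 200: 144, 210: 190, 220: 204, 230: 208, 240: 990, 250: 110, 260: 54, 270: 14, 280: 71}
```

View pics/c2.png

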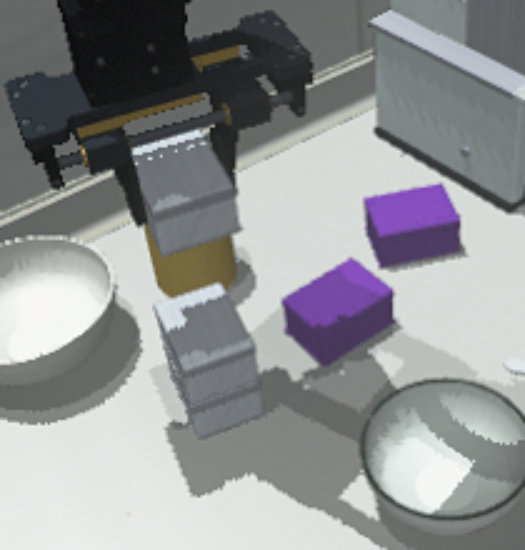

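The crop shows the tin held level and aligned above the column, with the mug behind and nothing touched. I'll lower to just above and measure both tins with the same camera.

>>> send_rows --pt "-0.004 -0.006 0.08 0 -0.001 -0.002" --pt "-0.011 -0.0135 0.16 0 -0.001 -0.002" --pt "-0.011 -0.0135 0.24 0 -0.001 -0.002" --pt "-0.011 -0.0135 0.28 0 -0.001 -0.002" --pt "-0.011 -0.0135 0.28 0 -0.001 -0.002" --pt "-0.011 -0.0135 0.28 0 -0.001 -0.002" --pt "-0.011 -0.0135 0.28 0 -0.001 -0.002"

```text
time_s: 15.7
position: [0.5353, 0.265, 0.1414]
tcp_rot: [[0.978, -0.209, 0.004], [-0.209, -0.978, 0.001], [0.003, -0.002, -1.0]]
force: [0.2, 0.6, -1.5]
opening: 0.664
grasp_force: 30.0
```

```bash
python3 - <<'E'
from h import *
st(); im,d=cap('scene','s10'); W=cloud('scene',d)
A=Ro.from_euler('z',-12.05,degrees=True).as_matrix(); Q=(W-np.array([.534,.2633,0]))@A*1000
near=(np.abs(Q[...,0])<60)&(np.abs(Q[...,1])<50)
s=readout.read_state()['position'][2]*1000-10
print('bottom est',s)
for nm,lo,hi in(('held',s+4,s+40),('D',48,84),('C',4,40)):
    P=Q[near&(Q[...,2]>lo)&(Q[...,2]<hi)]
    f=P[P[:,0]<-25]; f=f[np.abs(f[:,1])<25]           # front face (-x end)
    l=P[(P[:,1]>20)&(np.abs(P[:,0])<33)]; 
    for q,k,o in((f,0,1),(l,1,0)):
        if len(q)>10: print(nm,'face',k,len(q),'med',np.median(q[:,k]).round(2),'slope deg',np.degrees(np.polyfit(q[:,o],q[:,k],1)[0]).round(2))
P=Q[near&(Q[...,2]>s+36)&(Q[...,2]<s+52)&(Q[...,0]<-12)];print('held top z',np.median(P[:,2]),'y',np.percentile(P[:,1],[2,98]))
P=Q[near&(Q[...,2]>82)&(Q[...,2]<95)];print('D top z',np.median(P[:,2]),'y',np.percentile(P[P[:,0]<-12][:,1],[2,98]),'x',P[:,0].min())
rel(np.array([.534,.2633,.115]),tool(-12.05,0))
E
```

```text
t 15.7 p [0.5353 0.265  0.1414] disp [-19.5 416.7 141.4] F [ 0.2  0.6 -1.5] q [ 15.6  33.8  90.6  -0.   55.3 117.7] op 0.664 30.0 z [ 0.004  0.001 -1.   ] x [ 0.978 -0.209  0.003]
bottom est 131.44098469834236
held face 0 386 med -38.55 slope deg 0.93
held face 1 92 med 33.43 slope deg 15.04
D face 0 307 med -37.91 slope deg -0.02
D face 1 58 med 29.2 slope deg -0.19
C face 0 284 med -37.27 slope deg 0.02
C face 1 49 med 29.9 slope deg -0.66
held top z 174.61646995562214 y [-26.29472491  30.73259996]
D top z 88.36231461185984 y [-27.90183665  28.56373576] x -39.73286053132169
row [-0.0038, 0.0081, 0.1057, -0.001, -0.0022, 0.0002]
```

>>> send_rows --pt "0.002 0.007 0.03 -0.001 -0.002 0" --pt "0.002 0.0075 0.07 -0.001 -0.002 0" --pt "0.002 0.0075 0.11 -0.001 -0.002 0" --pt "0.002 0.0075 0.13 -0.001 -0.002 0" --pt "0.002 0.0075 0.145 -0.001 -0.002 0" --pt "0.002 0.0075 0.145 -0.001 -0.002 0" --pt "0.002 0.0075 0.145 -0.001 -0.002 0"

```text
time_s: 16.45
position: [0.5346, 0.2631, 0.1039]
tcp_rot: [[0.978, -0.208, -0.002], [-0.208, -0.978, -0.001], [-0.002, 0.001, -1.0]]
force: [0.2, 0.2, -1.7]
opening: 0.663
grasp_force: 30.0
```

```bash
python3 - <<'E'
from h import *
st(); rel(np.array([.5352,.2632,.098]),tool(-12.05,0))
E
```

```text
t 16.45 p [0.5346 0.2631 0.1039] disp [-20.4 414.8 103.9] F [ 0.2  0.2 -1.7] q [ 15.5  36.9  92.   -0.   51.2 117.5] op 0.663 30.0 z [-0.002 -0.001 -1.   ] x [ 0.978 -0.208 -0.002]
row [0.0022, -0.0009, 0.0235, 0.0007, 0.0012, 0.0003]
```

Bottom about 5–6 mm above the column; lower in small steps, watching the force.

>>> send_rows --pt "0.002 0 0.006 0 0.001 0" --pt "0.002 0 0.011 0 0.001 0" --pt "0.002 0 0.016 0 0.001 0" --pt "0.002 0 0.016 0 0.001 0" --pt "0.002 0 0.016 0 0.001 0"

```text
time_s: 16.95
position: [0.5349, 0.2629, 0.0999]
tcp_rot: [[0.978, -0.208, -0.001], [-0.208, -0.978, -0.001], [-0.0, 0.001, -1.0]]
force: [-0.6, -0.6, -1.1]
opening: 0.665
grasp_force: 30.0
```

>>> send_rows --pt "0 0 0.003 0 0 0" --pt "0 0 0.003 0 0 0" --pt "0 0 0.003 0 0 0"

```text
time_s: 17.25
position: [0.535, 0.2629, 0.0992]
tcp_rot: [[0.978, -0.208, -0.001], [-0.208, -0.978, -0.001], [-0.0, 0.001, -1.0]]
force: [-0.4, 0.1, -2.1]
opening: 0.664
grasp_force: 30.0
```

>>> send_rows --pt "0 0 0.003 0 0 0" --pt "0 0 0.003 0 0 0" --pt "0 0 0.003 0 0 0"

```text
time_s: 17.55
position: [0.535, 0.2629, 0.0984]
tcp_rot: [[0.978, -0.208, -0.001], [-0.208, -0.978, -0.001], [-0.0, 0.001, -1.0]]
force: [0.1, 0.5, -1.0]
opening: 0.666
grasp_force: 30.0
```

>>> send_rows --pt "0 0 0.002 0 0 0" --pt "0 0 0.002 0 0 0" --pt "0 0 0.002 0 0 0"

```text
time_s: 17.85
position: [0.5351, 0.2629, 0.0982]
tcp_rot: [[0.978, -0.208, -0.0], [-0.208, -0.978, -0.001], [-0.0, 0.001, -1.0]]
force: [-0.6, -1.4, 2.0]
opening: 0.664
grasp_force: 30.0
```

>>> send_rows --pt "0 0 0.002 0 0 0" --pt "0 0 0.002 0 0 0" --pt "0 0 0.002 0 0 0"

```text
time_s: 18.15
position: [0.5351, 0.263, 0.0982]
tcp_rot: [[0.978, -0.208, -0.0], [-0.208, -0.978, -0.001], [-0.0, 0.001, -1.0]]
force: [-2.5, -0.7, 4.9]
opening: 0.664
grasp_force: 30.0
```

Contact (about 6 N). Release.

>>> send_rows --pt "0 0 0 0 0 0" --pt "0 0 0 0 0 0" --pt "0 0 0 0 0 0" --pt "0 0 0 0 0 0" --pt "0 0 0 0 0 0" --pt "0 0 0 0 0 0" --grip 1

```text
time_s: 18.75
position: [0.535, 0.2629, 0.0973]
tcp_rot: [[0.978, -0.208, -0.001], [-0.208, -0.978, -0.001], [-0.001, 0.001, -1.0]]
force: [0.5, 0.7, -0.5]
opening: 0.992
grasp_force: 0.0
```

>>> send_rows --pt "0 0 -0.03 0 0 0" --pt "0 0 -0.08 0 0 0" --pt "0 0 -0.16 0 0 0" --pt "0 0 -0.26 0 0 0" --pt "0 0 -0.4 0 0 0" --pt "0 0 -0.55 0 0 0" --pt "-0.2 0 -0.65 0 0 0" --pt "-0.4 0.2 -0.65 0 0 0" --pt "-0.4 0.4 -0.65 0 0 0" --pt "-0.4 0.6 -0.65 0 0 0" --pt "-0.4 0.6 -0.65 0 0 0" --pt "-0.4 0.6 -0.65 0 0 0"

```text
time_s: 19.95
position: [0.4052, 0.1355, 0.2614]
tcp_rot: [[0.977, -0.212, 0.001], [-0.212, -0.977, -0.001], [0.001, 0.001, -1.0]]
force: [-0.1, -0.3, 0.3]
opening: 0.999
grasp_force: 0.0
```

```bash
python3 - <<'E'
from h import *
st()
for n in('top','scene'):
    im,d=cap(n,n+'3');W=cloud(n,d);A=Ro.from_euler('z',-12.05,degrees=True).as_matrix(); Q=(W-np.array([.534,.2633,0]))@A*1000
    near=(np.abs(Q[...,0])<60)&(np.abs(Q[...,1])<50)
    P=Q[near&(Q[...,2]>122)&(Q[...,2]<142)]; print(n,np.median(P[:,2]),cv2.minAreaRect(P[:,:2].astype(np.float32)))
    for nm,lo in(('A',92),('D',48),('C',4)):
        q=Q[near&(Q[...,2]>lo)&(Q[...,2]<lo+36)]
        if n=='scene':
            f=q[(q[:,0]<-25)&(abs(q[:,1])<25)]; l=q[(q[:,1]>20)&(abs(q[:,0])<33)]
            print(nm,np.median(f[:,0]),np.median(l[:,1]))
a=cv2.imread('pics/scene3.png')[90:330,80:400]; cv2.imwrite('pics/c3.png',cv2.resize(a,None,fx=2,fy=2))
E
```

```text
t 19.95 p [0.4052 0.1355 0.2614] disp [-162.2  301.1  261.4] F [-0.1 -0.3  0.3] q [ 3.500e+00  1.170e+01  1.061e+02 -1.000e-01  6.220e+01  1.058e+02] op 0.999 0.0 z [ 0.001 -0.001 -1.   ] x [ 0.977 -0.212  0.001]
top 132.7033790872952 ((-0.106201171875, -0.48366737365722656), (59.89955520629883, 81.04632568359375), 89.84270477294922)
scene 131.6693827153178 ((-0.6832695007324219, -0.2872314453125), (59.97965621948242, 80.95380401611328), 89.85985565185547)
A -37.73806646190846 28.43739827445986
D -37.89733057014678 29.23222163253032
C -37.308612921810386 29.955304242160473
```

View pics/c3.png

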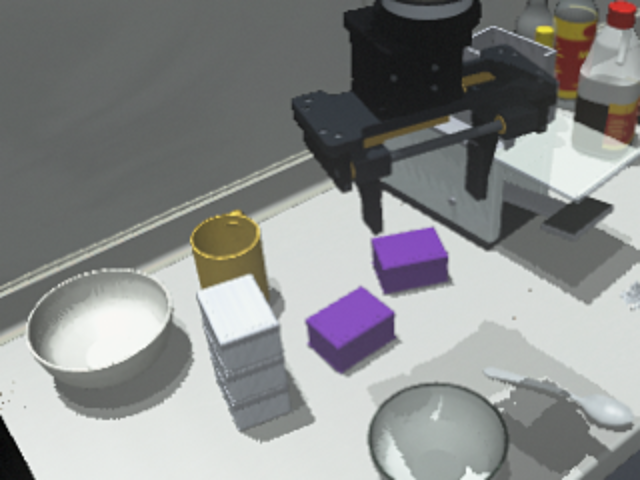

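The crop shows three tins stacked flush at about (245,350), the robot clear of everything, and the mug and bowl in place. The measured offset is under 1 mm, so I'm handing in.

```bash
python3 -c "
from rig import ticket
print(ticket.hand_in())"
```

```text
the job is handed in; nothing more can be done
None
```

I pressed the pedal to its stop and released it, then set the pushed-out tin on the column within about 1 mm and 0.2° of square. The job was handed in at about 20 s, and the hand-in gave no verdict.

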